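# Fit the battery to the polishing spindle and hold its dead-man paddle at half speed

### The arm

A 7-joint arm with a two-finger parallel gripper is mounted at the origin on a cart in front of the work surface, level with it; the furniture and walls round the work are solid. World frame = base frame: x ahead of the robot, y to its left, z up, the work surface at z = 0. Lengths are in m, angles in rad, forces in N, time in s.
With the tool pointing down it reaches from about 0.425 to 0.925 m from the base axis. Payload 6.8 kg.
Tool frame: the origin (TCP) lies on the mounting face of the last link; the fingertips stand 173 mm ahead of it and the grasp point (between the pads) lies 155 mm ahead of it; z points along the fingers, y is the line along which they close (so a half turn about z gives the same grasp; the last joint's range is limited). The gripper opens to 85 mm and grips with 20 to 120 N. Pads are 22 mm wide; open, the fingers measure 114 mm over their backs; the gripper's body (76 mm by 85 mm) begins 54 mm behind the grasp point. The pads swing forward as they close: fully open they stand 13 mm farther back than shut.
Start: joints at [-1.221, 0.477, 0.022, 1.555, -0.011, 1.109, -0.083], TCP at [0.298, 0.606, 0.405] pointing down, gripper open.
Joint ranges: [-2.96, 2.96], [-0.34, 2.1], [-1.41, 1.46], [0.24, 2.44], [-1.37, 4.51], [0.17, 1.92], [-2.96, 2.96]. Speed limits (rad/s): [2.39, 2.39, 3.14, 3.14, 3.14, 3.14, 3.14].

### API

Orientations are given as a rotation vector (axis times angle).
In Python, from bench import r gives the robot as it stands.
- The arm moves only by the tool carry_out, never from a script. Its argument "moves" is a list of rows, each a list of 5 numbers: the shift along the tool's x, y, z in m, then the turn about the tool's z in rad, then the finger opening in m, from 0 to 0.0854. In form: [[dx, dy, dz, roll, claw], ...]. A call has exactly 8 rows; each row is the pose to reach, as a shift and turn from the pose commanded when the call began, along the tool's axes at that moment; what a row does not reach only later rows make up. A row lasts 1/10 s, in which the tool goes at most 50 mm and 8.59 degrees, less where a joint would pass 70% of its speed; a pose out of reach is approached as far as the arm can. A call with a gripper value outside its range is refused whole. The fingers move at their own pace and stop on an object; "force" is the grip in N (left out, the last holds). Time passes only in rows, so rows that repeat a pose let the fingers close, or fill a call up. It gives the time, the measured TCP pose, the force, the opening and the grip force at its end, in the units of the state.
- r.get_obs(): the state, without advancing time (a new reading comes with each control period).
- r.grab_frame(name): name is "scene" or "top" or "wrist"; returns the picture (420x560x3 uint8, red, green, blue); there is no depth.
- r.calibration(name): a dict with "fx", "fy", "cx", "cy" (pixels), "k1" (the pictures are not rectified: a ray, as slopes to the right and down, at radius r is drawn at 1 + k1 r^2 times it, then the intrinsics apply), "rvec" (rotation vector, rad) and "tvec" (3), from world to camera coordinates, as OpenCV has them. Camera axes: x right, y down, z forward; pixel columns grow to the right and rows downward; lengths in m; the calibration is good to about 2 mm. A picture is of the moment at which its call begins: read the wrist's pose just before it. calibration takes no time and is no camera call; for the wrist camera it gives the pose at the moment of the call.
- r.hand_in(): hands the job in; it is judged then, once.
The state is a dict: "clock": time; "joints": joint angles; "qvel": joint speeds; "tau": joint torques, N m; "tcp_pos": TCP position; "orientation": TCP orientation; "contact_force": force on the tool from outside, world axes, zero at the start; "moment": the same for the moment, N m; "grip_width": finger opening in m; "gripper_force": force on a finger pad.
Only numpy, scipy, OpenCV 4.12 (cv2) and the standard library are available. Lean on these libraries where they do the work, as an engineer would, in place of code of your own. Each camera call takes 0.05 s, during which the arm holds its last target. There are 200 camera calls.

### The job

Fit the loose battery pack to the bench polishing spindle: slide it nose first along the shoe until both spring catches click in, let go of it, and then run in the new flap wheel at half speed by pressing the sprung dead-man paddle about half-way down (between one third and two thirds of its travel) and keeping it there. Leave the paddle alone until the battery is locked in, and do not disturb the other things on the bench; the program finishes while still holding the paddle half-way.

Things in the scene. Friction and masses are not known exactly. Their poses are not given: they have to be found in the camera images.
- pack_center (a point): Centre of the loose battery pack (31 mm above its underside), standing on the bench. Black, grey top with yellow patch, red tab on its rear; 92 long, 62 high, 0.42 kg. x to its nose, z up. The body, gripped across y, is 47 wide; below it, up to 9 mm above the underside, a foot 62 wide with rounded front corners sticks out 7.5 mm each side, notched in each flank for the catches.
- spindle: The bench polishing spindle, fixed: grey base plate 104 wide, green motor, flap wheel at one end (+x), black battery shoe at the other (-x). Origin on the bench under the shoe's front stop: an upright black bulkhead 84 wide and 120 high that ends the shoe. x along the machine from shoe to flap wheel, z up. Highest part, apart from the paddle: 140 mm.
- shoe_home (a point): Where pack_center is when the pack is fully home. x = direction of insertion, towards the motor; y across the shoe; z up. The pack slides on a level deck, 31 mm below this point and 50 mm above the bench, 80 wide, from 127 mm behind this point to the bulkhead 47.5 mm ahead of it, against which the pack stops (1.5 mm past home is still home). Pushing it in past the catches takes 5 to 15 N.
- lip_start (a point): Centre line of the deck's surface where the guides begin, 46 mm behind shoe_home; same axes. From here to the bulkhead side walls 65 mm apart guide the foot, and lips over it (10.5 mm above the deck; tops 16.5 mm above the deck, 50 mm apart) keep it down: fingers holding the pack must stay at least 18 mm above the deck.
- shoe_entry (a point): Where pack_center is when the pack stands on the deck just in front of the lips, 98 mm before shoe_home and in line with it, same axes: the place to set it down. Flared lead-in walls, 14 mm high, narrow from 84 to 64 mm apart over the last 38 mm before the lips.
- latch_l (a joint): Spring catch at the left side of the shoe (+y of shoe_home), a steel nose on a red slider. 0 m = out as far as it goes; the foot's flank pushes it back about 2.5 mm as the pack slides past, and it springs back to 0 in the notch when the pack is home.
- latch_r (a joint): The same catch at the right side (-y of shoe_home).
- paddle (a joint): Dead-man paddle on top of the motor. 0 rad = released (free end up, 0.40 rad above level); grows as it is pressed down; 0.40 = fully down at its stop, level. A spring raises it: at the pad about 4 N are needed to start it, 7 N half-way (0.20), 10 N at the stop.
- paddle_pad (a point): Point to press: on top of the paddle's black rubber pad (74 x 28 mm), 100 mm from the hinge towards the flap wheel. x along the paddle to its free end (25 mm farther on), z out of its top. Released it stands about 180 mm above the bench, half-way about 162, fully down 142.
- paddle_hinge (a point): Hinge axis of the paddle, 133 mm above the bench, same axes as shoe_home: the paddle runs from here in +x and turns about y.
- tape: Bystander: roll of masking tape, 104 mm wide, 25 high. Origin at its foot.
- sanding_block: Bystander: dark red block, 36x90x27 mm. Origin under its centre.
- spare_flap: Bystander: small flap wheel on a shank, 41x65x41 mm. Origin under its centre.
- polish_bar: Bystander: red bar of polish, 43x106x33 mm. Origin under its centre.
- coupler: Bystander: air hose coupler, 26x88x26 mm. Origin under its centre.
There are look-alikes about, which are no part of the job. Of the things that look like the part that bears pack_center, take the one that is farthest from the robot's base at the start.

How it is judged:
On the way, in this order (a step that is already met when the one before it is completed fails the run):
1. the battery pack is home in the shoe, both catches sprung in, and let go (x of pack_center in the frame of shoe_home between -0.004 and 0.004 m and y of pack_center in the frame of shoe_home between -0.004 and 0.004 m and z of pack_center in the frame of shoe_home between -0.004 and 0.004 m and angle between the x axis of pack_center and the x axis of shoe_home, either way round below 0.08 rad and value of joint each of latch_l, latch_r below 0.0015 m and contact force between the fingers and pack below 0.5 N), for 0.2 s.
2. the paddle is pressed about half-way (value of joint paddle between 0.13 and 0.27 rad), for 0.2 s.
At the end, for the whole second after the job is handed in: The pack is within 4 mm of home with both catches sprung back into its notches and is let go, and the gripper's fingers hold the paddle steadily between one third and two thirds of its travel (0.13 to 0.27 rad), through the last second (all of step 1 and all of step 2 and contact force between the fingers and paddle above 1 N and velocity of joint paddle between -0.3 and 0.3 rad/s); the arm keeps its last pose, push and grip.
It fails at once if the paddle is pressed (over 0.08 rad) before the battery is home (value of joint paddle above 0.08 rad and not (x of pack_center in the frame of shoe_home between -0.004 and 0.004 m and y of pack_center in the frame of shoe_home between -0.004 and 0.004 m and z of pack_center in the frame of shoe_home between -0.004 and 0.004 m and angle between the x axis of pack_center and the x axis of shoe_home, either way round below 0.08 rad and value of joint each of latch_l, latch_r below 0.0015 m)).
It fails at once if another thing on the bench is moved more than 30 mm (distance of any of tape, sanding_block, spare_flap, polish_bar, coupler from where it was at the start of the episode above 0.03 m).
It also fails if it takes over 54 s, if anything falls off the work surface, if the arm or the gripper's body presses on something with over 40 N, if the wrist force passes 120 N, or if a joint passes its speed limit or range.

## Working session

There is one attempt and no reset: what is moved stays moved. The work goes in short steps, Python scripts to look and compute and a tool call to move; the robot and the scene stay as the last step left them, time stands still between calls to the robot, and variables do not carry over. Pictures are saved under pics/ and viewed, at most 10 in all, crops included, and the job is handed in when it is done.

Besides the shell and the picture viewer there is one more tool, called after "Call:" as name(argument=value, ...), one argument or row to a line, values as JSON. carry_out: Moves the arm, as the interface text tells. Its arguments: {"type":"object","properties":{"moves":{"type":"array","items":{"type":"array","items":{"type":"number"}}},"force":{"type":"number"}},"required":["moves"]}

```bash
mkdir -p pics; ls; cat > h.py <<'E'
import numpy as np,cv2
from bench import r
from scipy.spatial.transform import Rotation as R
def cal(n):
    c=r.calibration(n); return c
def save(n,f,crop=None,s=1):
    im=r.grab_frame(n)[:,:,::-1]
    np.save('pics/'+f+'.npy',im)
    if crop: a,b,c,d=crop; im=im[b:d,a:c]
    if s!=1: im=cv2.resize(im,None,fx=s,fy=s,interpolation=cv2.INTER_CUBIC)
    cv2.imwrite('pics/'+f+'.png',im)
def px2w(c,uv,z):
    # intersect pixel with plane z
    K=np.array([[c['fx'],0,c['cx']],[0,c['fy'],c['cy']],[0,0,1.]])
    d=np.array([c['k1'],0,0,0,0])
    p=cv2.undistortPoints(np.array([[uv]],float),K,d)[0,0]
    Rm=R.from_rotvec(np.ravel(c['rvec'])).as_matrix();t=np.ravel(c['tvec'])
    o=-Rm.T@t; v=Rm.T@np.array([p[0],p[1],1])
    return o+v*(z-o[2])/v[2]
def w2px(c,P):
    K=np.array([[c['fx'],0,c['cx']],[0,c['fy'],c['cy']],[0,0,1.]])
    return cv2.projectPoints(np.array(P,float).reshape(-1,1,3),np.ravel(c['rvec']).astype(float),np.ravel(c['tvec']).astype(float),K,np.array([c['k1'],0,0,0,0]))[0][:,0]
E
python3 - <<'E'
from h import *
o=r.get_obs(); print({k:np.round(v,3) for k,v in o.items()})
import json
for n in('scene','top','wrist'): print(n,r.calibration(n)); 
json.dump({k:np.array(v).tolist() for k,v in r.calibration('wrist').items()},open('w0.json','w'))
save('top','t0',None,1.4);save('scene','s0',None,1.4)
E
```

```text
pics
{'clock': np.float64(0.0), 'joints': array([-1.221,  0.478,  0.022,  1.556, -0.012,  1.109, -0.083]), 'qvel': array([-0.002,  0.001,  0.001, -0.   ,  0.   ,  0.   ,  0.001]), 'tau': array([-1.0000e-03, -5.9644e+01,  1.6080e+00, -2.8120e+01,  1.3000e-02,
        9.0000e-03, -0.0000e+00]), 'tcp_pos': array([0.298, 0.605, 0.404]), 'orientation': array([-7.130e-01, -3.059e+00,  3.000e-03]), 'contact_force': array([-0.576,  0.63 ,  0.036]), 'moment': array([-0.007,  0.026, -0.017]), 'gripper_force': np.float64(0.0), 'grip_width': np.float64(0.085)}
scene {'fx': 424.6965181731957, 'fy': 424.6965181731957, 'cx': 277.32277820607777, 'cy': 208.64269405673204, 'k1': -0.11333505707478292, 'rvec': array([ 2.23560941, -0.53810086,  0.21754111]), 'tvec': array([-0.48431336,  0.24287854,  0.91667254])}
top {'fx': 515.9657929051002, 'fy': 515.9657929051002, 'cx': 271.8315279931635, 'cy': 212.94112433767842, 'k1': -0.002857987636074474, 'rvec': array([ 2.14254699, -2.11304728,  0.17897672]), 'tvec': array([-0.07606793,  0.55942197,  1.15777756])}
wrist {'fx': 371.0894525157516, 'fy': 371.0894525157516, 'cx': 275.7156970355293, 'cy': 213.9320311641556, 'k1': -0.035437357769268714, 'rvec': array([-2.46161393, -1.53551497, -0.20698667]), 'tvec': array([-0.67399901, -0.03625669,  0.3782237 ])}
```

View pics/t0.png

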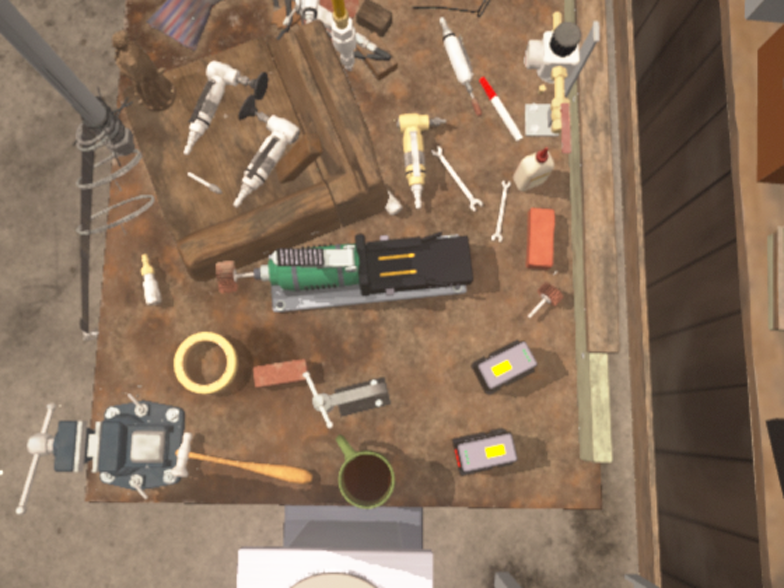

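View pics/s0.png

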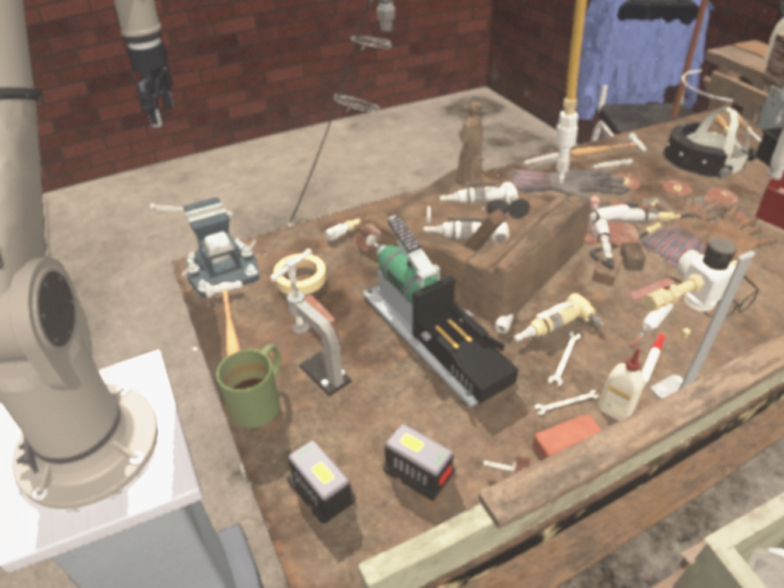

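Top view: the far pack is at about (505,366)/1.4 and the near look-alike at (486,452). The spindle's shoe runs from (360,265) to (470,262), and the flap wheel is on the left. Next I'll enlarge a crop.

```bash
python3 - <<'E'
from h import *
im=np.load('pics/t0.npy')[150:290,150:410]
cv2.imwrite('pics/t1.png',cv2.resize(im,None,fx=3,fy=3,interpolation=cv2.INTER_CUBIC))
c=r.calibration('top')
for n,p,z in[('packA',(505/1.4,366/1.4),.062),('packB',(486/1.4,452/1.4),.062),('shoe end',(470/1.4,262/1.4),.05),('bulk',(360/1.4,265/1.4),.12),('mug',(366/1.4,478/1.4),.1)]: print(n,px2w(c,p,z).round(3))
E
```

```text
packA [ 0.449 -0.272  0.062]
packB [ 0.312 -0.24   0.062]
shoe end [ 0.624 -0.218  0.05 ]
bulk [ 0.601 -0.036  0.12 ]
mug [ 0.271 -0.05   0.1  ]
```

View pics/t1.png

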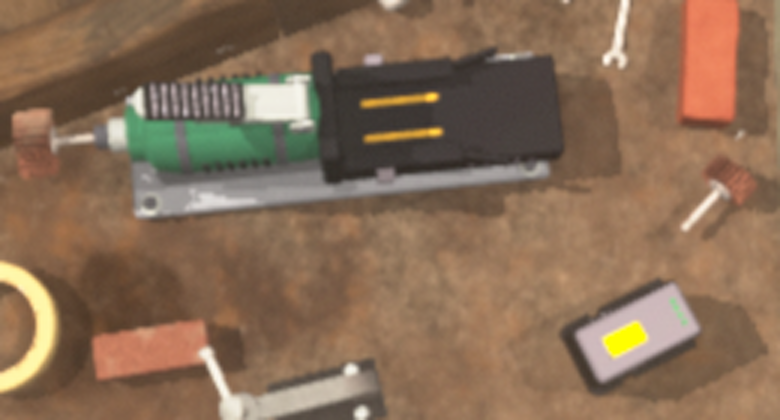

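The crop shows the deck's end corners at (555,57) and (563,155), and the bulkhead top's inner edge from (332,53) to (342,180). The grey top of the pack has corners (575,343), (670,283), (699,328) and (601,382), with its nose to the left because the yellow patch is on that side.

```bash
python3 - <<'E'
from h import *
c=r.calibration('top')
q=lambda x,y,z:px2w(c,(150+x/3,150+y/3),z)
def show(n,ps,z):
    P=np.array([q(*p,z) for p in ps]); print(n,P.round(4).tolist(), 'mid',P.mean(0).round(4)); return P
d=show('deck end',[(555,57),(563,155)],.05)
b=show('bulk',[(332,53),(342,180)],.12)
ax=b.mean(0)-d.mean(0); print(np.linalg.norm(ax[:2]),np.degrees(np.arctan2(ax[1],ax[0])))
for P in(d,b): e=P[0]-P[1]; print(np.linalg.norm(e),np.degrees(np.arctan2(e[1],e[0])))
p=show('pack',[(575,343),(670,283),(699,328),(601,382)],.062)
f=(p[0]+p[3]-p[1]-p[2])/2; print(np.linalg.norm(f),np.degrees(np.arctan2(f[1],f[0])))
w=p[1]-p[2]; print(np.linalg.norm(w),np.linalg.norm(p[0]-p[3]))
pd=show('paddle',[(148,83),(242,83),(242,118),(148,118)],.17)
show('wheel',[(35,140)],.08)
show('tall clamp',[(235,405)],.1)
o=r.get_obs(); print(R.from_rotvec(o['orientation']).as_matrix().round(3))
cw=r.calibration('wrist');Rm=R.from_rotvec(cw['rvec']).as_matrix();
Rt=R.from_rotvec(o['orientation']).as_matrix(); print('cam in tool',(Rt.T@(-Rm.T@cw['tvec']-o['tcp_pos'])).round(3),(Rm@Rt).round(3))
E
```

```text
deck end [[0.6679, -0.2165, 0.05], [0.5891, -0.2222, 0.05]] mid [ 0.6285 -0.2193  0.05  ]
bulk [[0.6501, -0.0424, 0.12], [0.5542, -0.0515, 0.12]] mid [ 0.6022 -0.047   0.12  ]
0.1743343714082664 98.6721353506753
0.07902341891462658 4.134974456871728
0.09634941177470129 5.398057791003067
pack [[0.4417, -0.2286, 0.062], [0.4884, -0.3014, 0.062], [0.4544, -0.3227, 0.062], [0.4127, -0.248, 0.062]] mid [ 0.4493 -0.2752  0.062 ]
0.08593886835137814 120.92352086566427
0.040092892630382536 0.03489536892010312
paddle [[0.6132, 0.086, 0.17], [0.614, 0.0194, 0.17], [0.5887, 0.0187, 0.17], [0.5878, 0.0851, 0.17]] mid [0.6009 0.0523 0.17  ]
wheel [[0.5894, 0.1844, 0.08]] mid [0.5894 0.1844 0.08  ]
tall clamp [[0.3903, 0.024, 0.1]] mid [0.3903 0.024  0.1   ]
[[-0.897  0.442 -0.001]
 [ 0.442  0.897 -0.002]
 [-0.    -0.002 -1.   ]]
cam in tool [0.068 0.    0.032] [[ 0.002  1.     0.001]
 [-0.963  0.002 -0.269]
 [-0.269 -0.001  0.963]]
```

Call:
carry_out(
  moves=[
    [-0.04, -0.026, -0.01, 0, 0.085],
    [-0.08, -0.052, -0.02, 0, 0.085],
    [-0.12, -0.08, -0.03, 0, 0.085],
    [-0.16, -0.106, -0.03, 0, 0.085],
    [-0.2, -0.132, -0.03, 0, 0.085],
    [-0.24, -0.158, -0.03, 0, 0.085],
    [-0.28, -0.185, -0.03, 0, 0.085],
    [-0.32, -0.21, -0.03, 0, 0.085],
  ],
  force=40,
)

```text
clock: 0.9
tcp_pos: [0.493, 0.2736, 0.4345]
orientation: [-0.713, -3.059, 0.001]
contact_force: [0.9, -0.2, 0.5]
grip_width: 0.0854
gripper_force: 0.0
```

Call:
carry_out(
  moves=[
    [-0.024, -0.033, 0, 0.07, 0.085],
    [-0.048, -0.066, 0, 0.14, 0.085],
    [-0.073, -0.1, 0, 0.21, 0.085],
    [-0.097, -0.133, 0, 0.28, 0.085],
    [-0.12, -0.166, 0, 0.35, 0.085],
    [-0.145, -0.2, 0, 0.42, 0.085],
    [-0.17, -0.232, 0, 0.5, 0.085],
    [-0.194, -0.265, 0, 0.57, 0.085],
  ],
)

```text
clock: 1.7
tcp_pos: [0.5494, -0.0493, 0.4345]
orientation: [-1.548, -2.733, -0.0]
contact_force: [1.0, -0.0, -1.1]
grip_width: 0.0852
gripper_force: 0.0
```

```bash
python3 - <<'E'
from h import *
o=r.get_obs(); print(o['clock'],o['joints'].round(3),o['tcp_pos'].round(4)); print(R.from_rotvec(o['orientation']).as_matrix().round(3))
import json
json.dump({k:np.array(v).tolist() for k,v in r.calibration('wrist').items()},open('w1.json','w'))
save('wrist','w1',None,1.4)
c=r.calibration('wrist'); print(w2px(c,[[.602,-.04,.12],[.6285,-.219,.05],[.449,-.275,.062]])*1.4)
E
```

```text
1.7 [-0.373  0.254  0.422  1.842 -0.118  1.071  0.634] [ 0.5494 -0.0493  0.4345]
[[-0.514  0.858 -0.   ]
 [ 0.858  0.514  0.   ]
 [ 0.    -0.    -1.   ]]
[[481.95633507 298.98336646]
 [369.35301156 479.68206653]
 [123.94293153 438.72919459]]
```

View pics/w1.png

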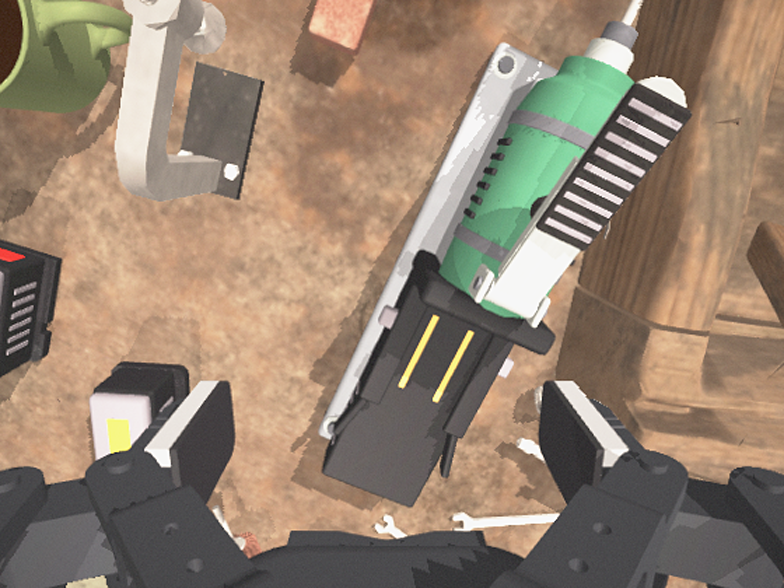

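Wrist view: the deck's end corners are at (323,472) and (418,505), the red catch sliders at (388,317) and (507,367), and the bulkhead top runs from (428,252) to (555,330). The pack's nose is visible at (150,370).

```bash
python3 - <<'E'
from h import *
import json
c={k:np.array(v) for k,v in json.load(open('w1.json')).items()}
q=lambda x,y,z:px2w(c,(x/1.4,y/1.4),z)
def line(n,a,b,z):
    A,B=q(*a,z),q(*b,z);e=B-A;print(n,A.round(4),B.round(4),'mid',((A+B)/2).round(4),'len',np.linalg.norm(e).round(4),'ang',np.degrees(np.arctan2(e[1],e[0])).round(1))
line('deckend',(323,472),(418,505),.05)
line('latch',(388,317),(507,367),.058)
line('bulk rear top',(422,293),(548,352),.12)
line('strip1',(402,387),(435,317),.052)
line('strip2',(437,401),(470,333),.052)
line('padfar',(637,85),(690,118),.185)
line('padnear',(543,232),(588,248),.15)
im=np.load('pics/w1.npy')
cv2.imwrite('pics/w1c.png',cv2.resize(im[160:370,220:410],None,fx=2.8,fy=2.8,interpolation=cv2.INTER_CUBIC))
E
```

```text
deckend [ 0.595  -0.2206  0.05  ] [ 0.6747 -0.208   0.05  ] mid [ 0.6348 -0.2143  0.05  ] len 0.0807 ang 9.0
latch [ 0.5715 -0.0835  0.058 ] [ 0.664  -0.0717  0.058 ] mid [ 0.6178 -0.0776  0.058 ] len 0.0933 ang 7.3
bulk rear top [ 0.5703 -0.0448  0.12  ] [ 0.6523 -0.0369  0.12  ] mid [ 0.6113 -0.0408  0.12  ] len 0.0824 ang 5.4
strip1 [ 0.6093 -0.1261  0.052 ] [ 0.601  -0.0679  0.052 ] mid [ 0.6051 -0.097   0.052 ] len 0.0587 ang 98.1
strip2 [ 0.6375 -0.1224  0.052 ] [ 0.6289 -0.0651  0.052 ] mid [ 0.6332 -0.0937  0.052 ] len 0.0579 ang 98.6
padfar [0.5851 0.0838 0.185 ] [0.6112 0.0853 0.185 ] mid [0.5982 0.0845 0.185 ] len 0.0262 ang 3.4
padnear [0.5987 0.0178 0.15  ] [0.6224 0.0229 0.15  ] mid [0.6106 0.0203 0.15  ] len 0.0243 ang 12.2
```

View pics/w1c.png

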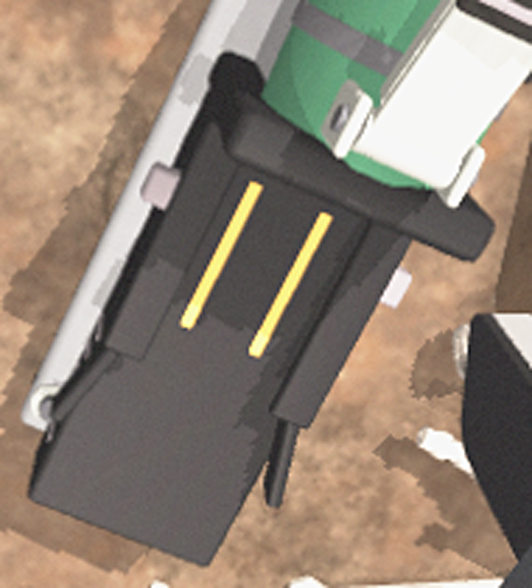

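```bash
python3 - <<'E'
from h import *
import json
c={k:np.array(v) for k,v in json.load(open('w1.json')).items()}
q=lambda x,y,z:px2w(c,(220+x/2.8,160+y/2.8),z)
def line(n,a,b,z):
    A,B=q(*a,z),q(*b,z);e=B-A;print(n,A.round(4),B.round(4),'mid',((A+B)/2).round(4),'len',np.linalg.norm(e).round(4),'ang',np.degrees(np.arctan2(e[1],e[0])).round(1));return (A+B)/2
d=line('deckend',(30,497),(207,566),.05)
l=line('lipstart inner',(143,358),(275,408),.0665)
line('latch',(160,185),(398,287),.0605)
b=line('bulk top rear edge?',(232,153),(470,258),.12)
s=line('strip start',(187,325),(256,352),.051)
line('strip end',(256,185),(326,216),.051)
for n,p in(('lip',l),('s',s),('bulk',b)):
    e=p-d;print(n,np.linalg.norm(e[:2]),np.degrees(np.arctan2(e[1],e[0])))
E
```

```text
deckend [ 0.5952 -0.221   0.05  ] [ 0.6712 -0.2123  0.05  ] mid [ 0.6332 -0.2167  0.05  ] len 0.0765 ang 6.5
lipstart inner [ 0.5981 -0.1394  0.0665] [ 0.6493 -0.1319  0.0665] mid [ 0.6237 -0.1356  0.0665] len 0.0517 ang 8.3
latch [ 0.5709 -0.0825  0.0605] [ 0.6632 -0.0714  0.0605] mid [ 0.617  -0.0769  0.0605] len 0.0929 ang 6.9
bulk top rear edge? [ 0.5736 -0.0479  0.12  ] [ 0.6502 -0.039   0.12  ] mid [ 0.6119 -0.0434  0.12  ] len 0.0771 ang 6.7
strip start [ 0.609  -0.1263  0.051 ] [ 0.6368 -0.1224  0.051 ] mid [ 0.6229 -0.1244  0.051 ] len 0.028 ang 8.0
strip end [ 0.6017 -0.0675  0.051 ] [ 0.6294 -0.0643  0.051 ] mid [ 0.6155 -0.0659  0.051 ] len 0.0279 ang 6.4
lip 0.08158415357800745 96.67785188211103
s 0.092866179751217 96.37743746155707
bulk 0.1745505062602073 97.02274229497475
```

Call:
carry_out(
  moves=[
    [-0.022, -0.031, 0, 0, 0.085],
    [-0.044, -0.062, 0, 0, 0.085],
    [-0.066, -0.093, 0, 0, 0.085],
    [-0.088, -0.124, 0.01, 0, 0.085],
    [-0.11, -0.155, 0.02, 0, 0.085],
    [-0.132, -0.186, 0.04, 0, 0.085],
    [-0.142, -0.202, 0.05, 0, 0.085],
    [-0.142, -0.202, 0.05, 0, 0.085],
  ],
)

```text
clock: 2.55
tcp_pos: [0.4475, -0.276, 0.3832]
orientation: [-1.55, -2.729, 0.003]
contact_force: [-0.4, -0.8, -0.6]
grip_width: 0.0851
gripper_force: 0.0
```

```bash
python3 - <<'E'
from h import *
o=r.get_obs(); print(o['clock'],o['joints'].round(3),o['tcp_pos'].round(4)); print(R.from_rotvec(o['orientation']).as_matrix().round(3))
import json
json.dump({k:np.array(v).tolist() for k,v in r.calibration('wrist').items()},open('w2.json','w'))
save('wrist','w2',None,1.4)
E
```

```text
2.55 [-0.015  0.278  0.541  1.961 -0.172  0.951  1.148] [ 0.4475 -0.276   0.3832]
[[-0.512  0.859 -0.004]
 [ 0.859  0.512  0.   ]
 [ 0.002 -0.003 -1.   ]]
```

View pics/w2.png

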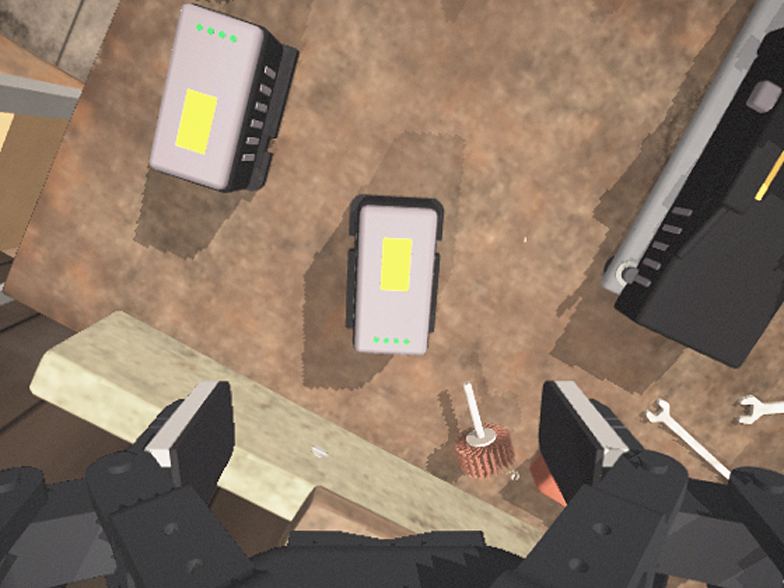

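The pack is centred between the fingers, nose up in the picture. Its top corners are (360,204), (438,208), (428,354) and (354,351).

```bash
python3 - <<'E'
from h import *
import json
c={k:np.array(v) for k,v in json.load(open('w2.json')).items()}
P=np.array([px2w(c,(x/1.4,y/1.4),.062) for x,y in[(360,204),(438,208),(428,354),(354,351)]])
f=(P[0]+P[1]-P[2]-P[3])/2;w=(P[1]+P[2]-P[0]-P[3])/2
print(P.round(4),P.mean(0).round(4),np.linalg.norm(f),np.degrees(np.arctan2(f[1],f[0])),np.linalg.norm(w),np.degrees(np.arctan2(w[1],w[0])))
o=r.get_obs();Rt=R.from_rotvec(o['orientation']).as_matrix()
print(np.degrees(np.arctan2(Rt[1,0],Rt[0,0])),o['tcp_pos'])
print('shift in tool',Rt.T@(P.mean(0)-o['tcp_pos']))
F=np.array([px2w(c,(x/1.4,y/1.4),.004) for x,y in[(357,197),(443,201)]]);print(F.mean(0))
E
```

```text
[[ 0.4125 -0.2473  0.062 ]
 [ 0.4505 -0.227   0.062 ]
 [ 0.4916 -0.3028  0.062 ]
 [ 0.4529 -0.3239  0.062 ]] [ 0.4519 -0.2753  0.062 ] 0.0864238440651472 118.13452908123725 0.0436136093766469 28.285284227864842
120.95267165315663 [ 0.44898159 -0.27439692  0.3839986 ]
shift in tool [-0.00266436  0.00248256  0.32199214]
[ 0.43351782 -0.23691234  0.004     ]
```

Call:
carry_out(
  moves=[
    [-0.002, 0.001, 0.03, 0.02, 0.085],
    [-0.004, 0.0025, 0.06, 0.048, 0.085],
    [-0.004, 0.0025, 0.09, 0.048, 0.085],
    [-0.004, 0.0025, 0.12, 0.048, 0.085],
    [-0.004, 0.0025, 0.145, 0.048, 0.085],
    [-0.004, 0.0025, 0.165, 0.048, 0.085],
    [-0.004, 0.0025, 0.18, 0.048, 0.085],
    [-0.004, 0.0025, 0.186, 0.048, 0.085],
  ],
)

```text
clock: 3.4
tcp_pos: [0.4547, -0.2746, 0.1976]
orientation: [-1.606, -2.698, -0.001]
contact_force: [0.3, -0.4, 0.3]
grip_width: 0.0848
gripper_force: 0.0
```

Call:
carry_out(
  moves=[
    [0, 0, 0, 0, 0.03],
    [0, 0, 0, 0, 0.03],
    [0, 0, 0, 0, 0.03],
    [0, 0, 0, 0, 0.03],
    [0, 0, 0, 0, 0.03],
    [0, 0, 0, 0, 0.03],
    [0, 0, 0, 0, 0.03],
    [0, 0, 0, 0, 0.03],
  ],
  force=60,
)

```text
clock: 4.2
tcp_pos: [0.4542, -0.2764, 0.1999]
orientation: [1.609, 2.696, 0.0]
contact_force: [-1.4, 0.2, 5.8]
grip_width: 0.0461
gripper_force: 63.1
```

```bash
python3 - <<'E'
from h import *
o=r.get_obs();Rt=R.from_rotvec(o['orientation']).as_matrix()
print(o['clock'],o['tcp_pos'],np.degrees(np.arctan2(Rt[1,0],Rt[0,0])),Rt.round(3))
import json
json.dump({k:np.array(v).tolist() for k,v in r.calibration('wrist').items()},open('w3.json','w'))
save('wrist','w3',None,1.4)
E
```

```text
4.2 [ 0.45421715 -0.27635724  0.19994335] 118.3366828952844 [[-0.475  0.88   0.002]
 [ 0.88   0.475 -0.001]
 [-0.001  0.001 -1.   ]]
```

View pics/w3.png

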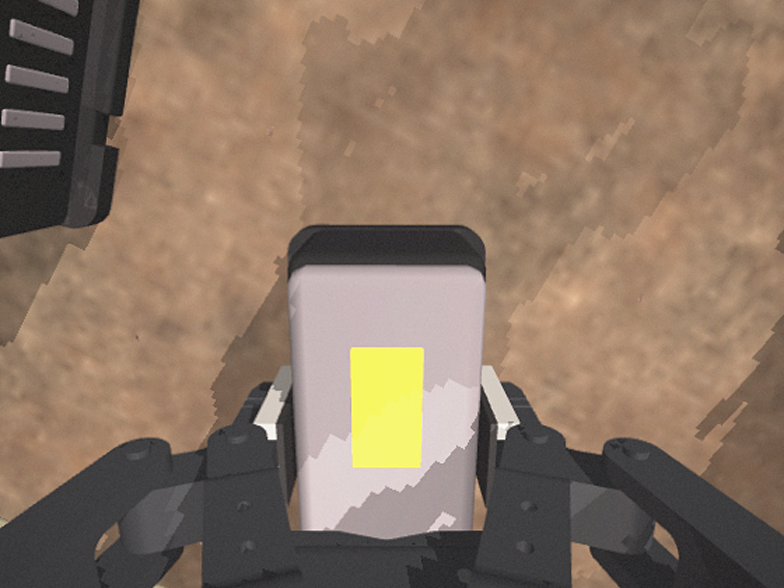

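```bash
python3 - <<'E'
from h import *
import json
c={k:np.array(v) for k,v in json.load(open('w3.json')).items()}
o=r.get_obs();Rt=R.from_rotvec(o['orientation']).as_matrix()
for p,z in[((388,226),0.),((388,226),.009),((388,265),.062)]: print(Rt.T@(px2w(c,(p[0]/1.4,p[1]/1.4),z)-o['tcp_pos']))
E
```

```text
[0.04607547 0.00068888 0.19987869]
[0.04727676 0.00065785 0.19087701]
[0.04622727 0.00049968 0.1378782 ]
```

Call:
carry_out(
  moves=[
    [0, 0, -0.03, 0, 0.03],
    [0, 0, -0.07, 0, 0.03],
    [0, 0.01, -0.1, 0.03, 0.03],
    [0, 0.04, -0.12, 0.1, 0.03],
    [-0.001, 0.08, -0.12, 0.17, 0.03],
    [-0.002, 0.12, -0.12, 0.24, 0.03],
    [-0.004, 0.16, -0.12, 0.31, 0.03],
    [-0.005, 0.185, -0.12, 0.372, 0.03],
  ],
)

```text
clock: 5.05
tcp_pos: [0.6218, -0.1893, 0.3187]
orientation: [2.08, 2.354, 0.003]
contact_force: [-0.1, 0.5, -3.7]
grip_width: 0.046
gripper_force: 63.8
```

```bash
cat > st.py <<'E'
from h import *
o=r.get_obs();Rt=R.from_rotvec(o['orientation']).as_matrix()
u=np.array([-.122,.9925,0]);v=np.array([-.9925,-.122,0]);home=np.array([.6178,-.0904,.2495])
e=o['tcp_pos']-home
print(o['clock'],o['tcp_pos'].round(4),'head',np.degrees(np.arctan2(Rt[1,0],Rt[0,0])).round(2),'pos rel home x,y,z',(e@u).round(4),(e@v).round(4),e[2].round(4),'force u,v,z',(o['contact_force']@u).round(1),(o['contact_force']@v).round(1),o['contact_force'][2].round(1),'grip',o['grip_width'],'tilt',Rt[:,2].round(4))
E
python3 st.py; python3 - <<'E'
from h import *
import json
json.dump({k:np.array(v).tolist() for k,v in r.calibration('wrist').items()},open('w4.json','w'))
save('wrist','w4',None,1.4)
E
```

```text
5.05 [ 0.6218 -0.1893  0.3187] head 97.09 pos rel home x,y,z -0.0987 0.0081 0.0692 force u,v,z 0.5 0.0 -3.7 grip 0.04596678793199545 tilt [ 0.0013  0.0013 -1.    ]
```

View pics/w4.png

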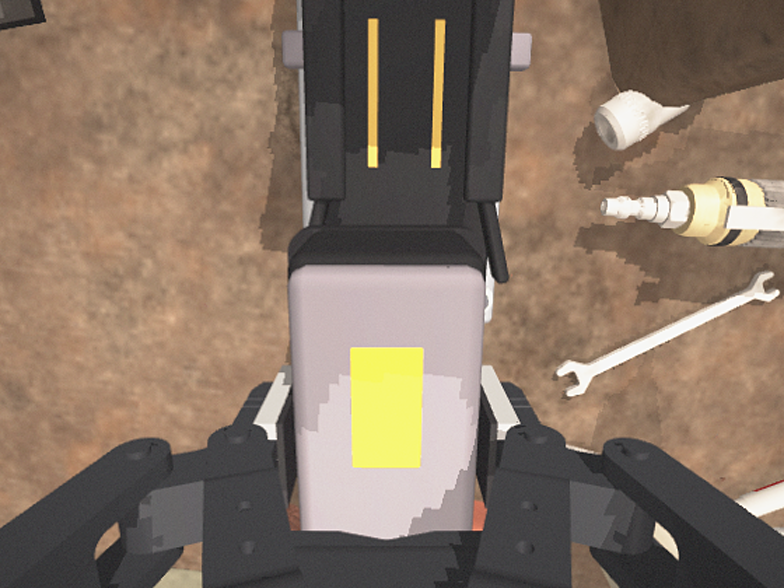

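The pack is held over the deck with the shoe ahead. The lips' inner ends are at (344,198) and (468,200), the strip ends at (373,166) and (437,166), and the strip tops at (373,20) and (440,20).

```bash
python3 - <<'E'
from h import *
import json
c={k:np.array(v) for k,v in json.load(open('w4.json')).items()}
o=r.get_obs();Rt=R.from_rotvec(o['orientation']).as_matrix()
for n,a,b,z in[('lip',(344,198),(468,200),.0665),('strip',(373,166),(437,166),.051),('stripfar',(373,20),(440,20),.051),('latch',(283,50),(531,50),.06),('nose',(290,250),(483,250),.14)]:
    A,B=[Rt.T@(px2w(c,(p[0]/1.4,p[1]/1.4),z)-o['tcp_pos']) for p in(a,b)]
    print(n,A.round(4),B.round(4),((A+B)/2).round(4))
E
```

```text
lip [ 0.0484 -0.0216  0.252 ] [0.0476 0.0304 0.2522] [0.048  0.0044 0.2521]
strip [ 0.061  -0.0098  0.2675] [0.0611 0.0184 0.2676] [0.0611 0.0043 0.2676]
stripfar [ 0.12   -0.0095  0.2676] [0.1201 0.0182 0.2677] [0.12   0.0043 0.2677]
latch [ 0.1069 -0.0457  0.2585] [0.1072 0.0545 0.2589] [0.107  0.0044 0.2587]
nose [ 0.0396 -0.0313  0.1784] [0.0397 0.024  0.1786] [ 0.0396 -0.0037  0.1785]
```

Call:
carry_out(
  moves=[
    [-0.002, 0.002, 0.01, 0, 0.03],
    [-0.003, 0.0045, 0.025, 0, 0.03],
    [-0.003, 0.0045, 0.04, 0, 0.03],
    [-0.003, 0.0045, 0.052, 0, 0.03],
    [-0.003, 0.0045, 0.06, 0, 0.03],
    [-0.003, 0.0045, 0.065, 0, 0.03],
    [-0.003, 0.0045, 0.068, 0, 0.03],
    [-0.003, 0.0045, 0.068, 0, 0.03],
  ],
)

```text
clock: 5.9
tcp_pos: [0.6244, -0.1982, 0.2523]
orientation: [2.081, 2.345, 0.0]
contact_force: [1.5, -5.8, 5.0]
grip_width: 0.0461
gripper_force: 67.4
```

```bash
python3 st.py; python3 - <<'E'
from h import *
import json
json.dump({k:np.array(v).tolist() for k,v in r.calibration('wrist').items()},open('w5.json','w'))
save('wrist','w5',None,1.4)
E
```

```text
5.9 [ 0.6244 -0.1982  0.2523] head 96.83 pos rel home x,y,z -0.1078 0.0066 0.0028 force u,v,z -6.0 -0.8 5.0 grip 0.04613662598703458 tilt [ 0.0052 -0.0044 -1.    ]
```

View pics/w5.png

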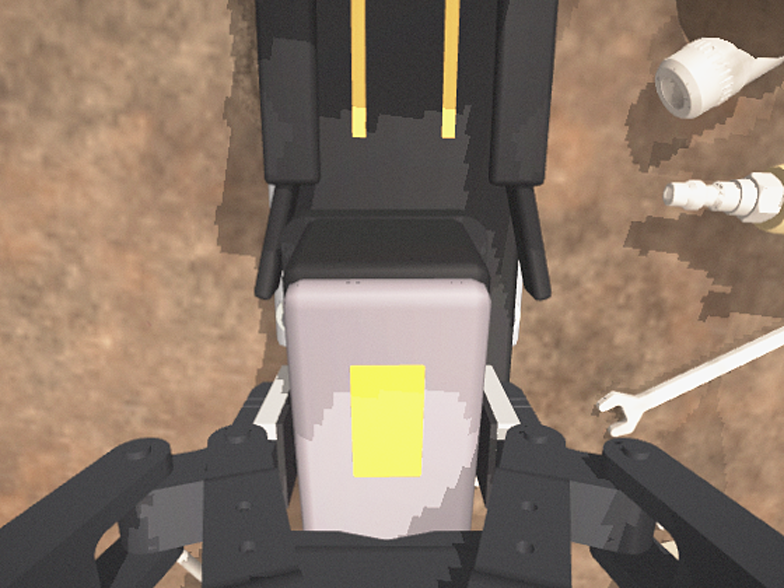

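The pack touches the left flare: the foot is offset left and the pack is pitched slightly. I'll measure the offset.

```bash
python3 - <<'E'
from h import *
import json
c={k:np.array(v) for k,v in json.load(open('w5.json')).items()}
o=r.get_obs();Rt=R.from_rotvec(o['orientation']).as_matrix()
for n,a,b,z in[('lip',(318,182),(491,182),.0665),('strip',(359,137),(449,137),.051),('foot',(285,255),(490,255),.058),('nose',(300,216),(480,216),.05),('topfront',(288,282),(489,282),.113),('flare',(277,295),(525,295),.064)]:
    A,B=[Rt.T@(px2w(c,(p[0]/1.4,p[1]/1.4),z)-o['tcp_pos']) for p in(a,b)]
    print(n,A.round(4),B.round(4),((A+B)/2).round(4))
im=np.load('pics/w5.npy')[100:300,150:420];cv2.imwrite('pics/w5c.png',cv2.resize(im,None,fx=2.9,fy=2.9,interpolation=cv2.INTER_CUBIC))
E
```

```text
lip [ 0.0604 -0.02    0.1855] [0.0605 0.0302 0.1857] [0.0604 0.0051 0.1856]
strip [ 0.0733 -0.0088  0.201 ] [0.0734 0.0193 0.2011] [0.0734 0.0053 0.201 ]
foot [ 0.0373 -0.0323  0.194 ] [0.0373 0.0328 0.1943] [0.0373 0.0002 0.1942]
nose [ 0.0487 -0.0284  0.202 ] [0.0487 0.0304 0.2023] [0.0487 0.001  0.2021]
topfront [ 0.0419 -0.0211  0.1391] [0.042  0.0217 0.1393] [0.0419 0.0003 0.1392]
flare [ 0.0257 -0.0343  0.1881] [0.0258 0.0433 0.1884] [0.0258 0.0045 0.1883]
```

View pics/w5c.png

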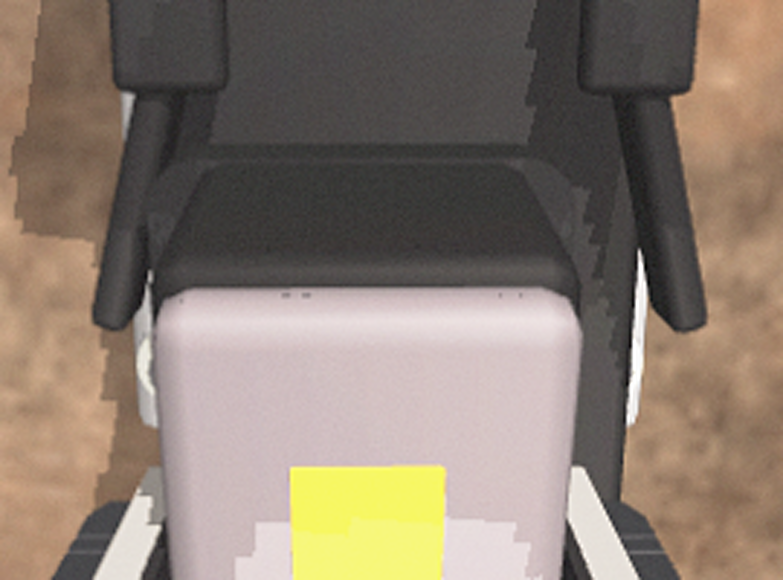

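Call:
carry_out(
  moves=[
    [0, 0, -0.01, 0, 0.03],
    [0, 0, -0.02, 0, 0.03],
    [0, 0, -0.03, 0, 0.03],
    [0, 0, -0.03, 0, 0.03],
    [0, 0, -0.03, 0, 0.03],
    [0, 0, -0.03, 0, 0.03],
    [0, 0, -0.03, 0, 0.03],
    [0, 0, -0.03, 0, 0.03],
  ],
)

```text
clock: 6.75
tcp_pos: [0.6239, -0.1947, 0.2802]
orientation: [-2.08, -2.353, 0.001]
contact_force: [-0.4, 0.7, -2.8]
grip_width: 0.0455
gripper_force: 66.4
```

```bash
for i in 1 2; do python3 st.py; python3 - <<'E'
from h import *
r.grab_frame('wrist')
E
done; python3 - <<'E'
from h import *
import json
json.dump({k:np.array(v).tolist() for k,v in r.calibration('wrist').items()},open('w6.json','w'))
save('wrist','w6',None,1.4)
E
```

```text
6.75 [ 0.6239 -0.1947  0.2802] head 97.05 pos rel home x,y,z -0.1042 0.0066 0.0307 force u,v,z 0.8 0.3 -2.8 grip 0.04551969051310479 tilt [-8.e-04  2.e-04 -1.e+00]
6.8 [ 0.624  -0.1947  0.2803] head 97.05 pos rel home x,y,z -0.1043 0.0066 0.0308 force u,v,z 0.3 0.3 -3.0 grip 0.04583840083282717 tilt [-6.e-04  1.e-04 -1.e+00]
```

View pics/w6.png

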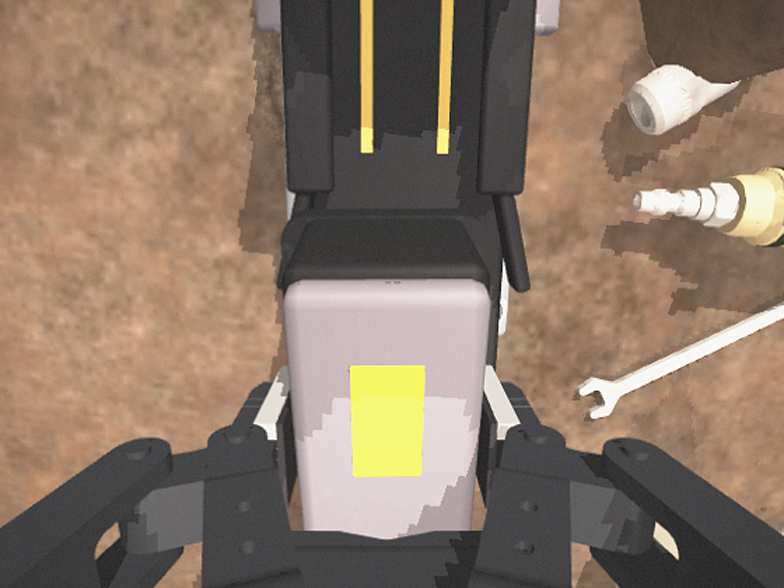

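The pack is lifted clear. The strip ends are at (367,152) and (443,152), and the pack is still pitched nose-up a few degrees. I have now viewed 11 pictures, one over the limit of 10, so from here I will work from numbers only.

```bash
python3 - <<'E'
from h import *
import json
c={k:np.array(v) for k,v in json.load(open('w6.json')).items()}
o=r.get_obs();Rt=R.from_rotvec(o['orientation']).as_matrix()
for n,a,b,z in[('lip',(331,190),(481,191),.0665),('strip',(367,152),(443,152),.051),('stripfar',(367,3),(444,3),.051),('topfront',(286,283),(489,283),.143)]:
    A,B=[Rt.T@(px2w(c,(p[0]/1.4,p[1]/1.4),z)-o['tcp_pos']) for p in(a,b)]
    print(n,A.round(4),B.round(4),((A+B)/2).round(4))
E
```

```text
lip [ 0.0565 -0.0191  0.214 ] [0.0563 0.0326 0.214 ] [0.0564 0.0068 0.214 ]
strip [ 0.0693 -0.0071  0.2295] [0.0693 0.0208 0.2295] [0.0693 0.0068 0.2295]
stripfar [ 0.119  -0.0068  0.2295] [0.1191 0.0197 0.2295] [0.1191 0.0064 0.2295]
topfront [ 0.0424 -0.0211  0.1375] [0.0425 0.0215 0.1375] [0.0425 0.0002 0.1375]
```

Call:
carry_out(
  moves=[
    [0.002, 0.003, 0, 0, 0.03],
    [0.004, 0.0065, 0, 0, 0.03],
    [0.004, 0.0065, 0.005, 0, 0.03],
    [0.004, 0.0065, 0.01, 0, 0.03],
    [0.004, 0.0065, 0.015, 0, 0.03],
    [0.004, 0.0065, 0.02, 0, 0.03],
    [0.004, 0.0065, 0.023, 0, 0.03],
    [0.004, 0.0065, 0.025, 0, 0.03],
  ],
)

```text
clock: 7.7
tcp_pos: [0.6299, -0.1904, 0.2553]
orientation: [2.081, 2.353, -0.001]
contact_force: [0.8, -0.9, -2.7]
grip_width: 0.0461
gripper_force: 66.5
```

```bash
python3 st.py
```

```text
7.7 [ 0.6299 -0.1904  0.2553] head 97.02 pos rel home x,y,z -0.1007 0.0002 0.0058 force u,v,z -1.0 -0.7 -2.7 grip 0.04609538910730637 tilt [-2.e-04 -5.e-04 -1.e+00]
```

Call:
carry_out(
  moves=[
    [0, 0, 0.001, 0, 0.03],
    [0, 0, 0.002, 0, 0.03],
    [0, 0, 0.003, 0, 0.03],
    [0, 0, 0.004, 0, 0.03],
    [0, 0, 0.005, 0, 0.03],
    [0, 0, 0.005, 0, 0.03],
    [0, 0, 0.005, 0, 0.03],
    [0, 0, 0.005, 0, 0.03],
  ],
)

```text
clock: 8.5
tcp_pos: [0.6299, -0.1904, 0.2535]
orientation: [-2.081, -2.353, -0.002]
contact_force: [-10.2, 4.1, 17.9]
grip_width: 0.0463
gripper_force: 69.2
```

```bash
python3 st.py
```

```text
8.5 [ 0.6299 -0.1904  0.2535] head 97.02 pos rel home x,y,z -0.1007 0.0002 0.004 force u,v,z 5.3 9.7 17.9 grip 0.046282162567426136 tilt [ 9.0e-04  1.3e-03 -1.0e+00]
```

Call:
carry_out(
  moves=[
    [0, 0, -0.002, 0, 0.07],
    [0, 0, -0.003, 0, 0.07],
    [0, 0, -0.003, 0, 0.07],
    [0, 0, -0.003, 0, 0.07],
    [0, 0, -0.003, 0, 0.07],
    [0, 0, -0.003, 0, 0.07],
    [0, 0, -0.003, 0, 0.07],
    [0, 0, -0.003, 0, 0.07],
  ],
)

```text
clock: 9.3
tcp_pos: [0.63, -0.1901, 0.2536]
orientation: [-2.081, -2.354, 0.0]
contact_force: [0.6, 0.2, -0.0]
grip_width: 0.0698
gripper_force: 0.0
```

```bash
python3 st.py; python3 - <<'E'
from h import *
import json
c=r.calibration('wrist');o=r.get_obs();Rt=R.from_rotvec(o['orientation']).as_matrix()
save('wrist','w7')
im=np.load('pics/w7.npy')
hsv=cv2.cvtColor(im.astype(np.uint8),cv2.COLOR_BGR2HSV)
m=cv2.inRange(hsv,(25,120,180),(35,255,255))
n,l,s,ce=cv2.connectedComponentsWithStats(m)
for i in range(1,n):
    if s[i,4]>40: print('yellow',s[i],ce[i])
i=1+np.argmax(s[1:,4]); cs=cv2.findContours((l==i).astype(np.uint8),0,2)[0][0]; print(cv2.minAreaRect(cs))
# profile along centre column of patch
x=int(ce[i][0]); g=cv2.cvtColor(im.astype(np.uint8),cv2.COLOR_BGR2GRAY); print(g[120:260:3,x+40])
for nme,yy in(('row',int(ce[i][1])-45),): print(g[yy,180:380:3])
E
```

```text
9.3 [ 0.63   -0.1901  0.2536] head 97.04 pos rel home x,y,z -0.1004 0.0 0.0041 force u,v,z 0.1 -0.6 -0.0 grip 0.06981441984253528 tilt [-1.e-04  0.e+00 -1.e+00]
yellow [240  97   9  21 103] [243.93203883 107.54368932]
yellow [303  99   9  19 106] [307.12264151 109.03773585]
yellow [ 248  226   51   86 4227] [273.4270168 267.920511 ]
((273.0, 268.5), (85.0, 50.0), 90.0)
[ 74  71  75  72  69  72  73  76  72  53  47  51  45  53  62  72 125 179
 200 200 191 192 191 190 193 194 191 189 190 192 194 192 189 190 191 194
 192 191 192 189 189 188 189 192 190 217 213]
[ 60  50  32 144 173  75  71  72  76 140 159 175 188 186 186 189 190 189
 189 192 186 188 187 192 190 190 189 186 189 188 191 187 191 188 188 190
 192 190 191 191 189 192 191 192 189 190 189 192 194 194 191 186 182 174
  85  81  67  70  50 240 234  30  39  56  59  60  63]
```

Call:
carry_out(
  moves=[
    [0, 0, 0.003, 0, 0.07],
    [0, 0, 0.006, 0, 0.07],
    [0, 0, 0.006, 0, 0.03],
    [0, 0, 0.006, 0, 0.03],
    [0, 0, 0.006, 0, 0.03],
    [0, 0, 0.006, 0, 0.03],
    [0, 0, 0.006, 0, 0.03],
    [0, 0, 0.006, 0, 0.03],
  ],
  force=60,
)

```text
clock: 10.15
tcp_pos: [0.63, -0.1901, 0.2476]
orientation: [-2.081, -2.354, 0.0]
contact_force: [-0.0, -0.9, -0.6]
grip_width: 0.0461
gripper_force: 63.8
```

```bash
python3 st.py
```

```text
10.15 [ 0.63   -0.1901  0.2476] head 97.04 pos rel home x,y,z -0.1004 0.0001 -0.0019 force u,v,z -0.9 0.1 -0.6 grip 0.046097209714652226 tilt [-2.e-04 -1.e-04 -1.e+00]
```

Call:
carry_out(
  moves=[
    [0.005, 0, 0, 0, 0.03],
    [0.01, 0, 0, 0, 0.03],
    [0.015, 0, 0, 0, 0.03],
    [0.02, 0, 0, 0, 0.03],
    [0.025, 0, 0, 0, 0.03],
    [0.03, 0, 0, 0, 0.03],
    [0.035, 0, 0, 0, 0.03],
    [0.04, 0, 0, 0, 0.03],
  ],
)

```text
clock: 10.95
tcp_pos: [0.6251, -0.1498, 0.2477]
orientation: [-2.081, -2.354, -0.0]
contact_force: [-0.6, -1.4, -1.8]
grip_width: 0.0463
gripper_force: 63.4
```

```bash
python3 st.py
```

```text
10.95 [ 0.6251 -0.1498  0.2477] head 97.05 pos rel home x,y,z -0.0599 0.0 -0.0018 force u,v,z -1.3 0.8 -1.8 grip 0.04633427464191397 tilt [-0.e+00  1.e-04 -1.e+00]
```

Sliding freely, so I'll continue.

Call:
carry_out(
  moves=[
    [0.006, 0, 0, 0, 0.03],
    [0.012, 0, 0, 0, 0.03],
    [0.018, 0, 0, 0, 0.03],
    [0.024, 0, 0, 0, 0.03],
    [0.03, 0, 0, 0, 0.03],
    [0.036, 0, 0, 0, 0.03],
    [0.041, 0, 0, 0, 0.03],
    [0.045, 0, 0, 0, 0.03],
  ],
)

```text
clock: 11.75
tcp_pos: [0.6197, -0.1077, 0.2481]
orientation: [2.08, 2.348, -0.002]
contact_force: [1.5, -8.3, -3.4]
grip_width: 0.0457
gripper_force: 63.3
```

```bash
python3 st.py
```

```text
11.75 [ 0.6197 -0.1077  0.2481] head 96.94 pos rel home x,y,z -0.0174 0.0002 -0.0014 force u,v,z -8.5 -0.5 -3.4 grip 0.04572316206489424 tilt [ 0.0022 -0.0041 -1.    ]
```

Call:
carry_out(
  moves=[
    [0.003, 0, 0, 0, 0.03],
    [0.006, 0, 0, 0, 0.03],
    [0.009, 0, 0, 0, 0.03],
    [0.012, 0, 0, 0, 0.03],
    [0.013, 0, 0, 0, 0.03],
    [0.014, 0, 0, 0, 0.03],
    [0.015, 0, 0, 0, 0.03],
    [0.015, 0, 0, 0, 0.03],
  ],
)

```text
clock: 12.55
tcp_pos: [0.6177, -0.0969, 0.2483]
orientation: [2.082, 2.34, -0.007]
contact_force: [4.8, -17.6, -8.4]
grip_width: 0.0465
gripper_force: 62.5
```

```bash
python3 st.py
```

```text
12.55 [ 0.6177 -0.0969  0.2483] head 96.67 pos rel home x,y,z -0.0064 0.0009 -0.0012 force u,v,z -18.1 -2.6 -8.4 grip 0.046487761973455506 tilt [ 0.004  -0.0094 -0.9999]
```

Call:
carry_out(
  moves=[
    [0.002, 0, 0, 0, 0.03],
    [0.004, 0, 0, 0, 0.03],
    [0.006, 0, 0, 0, 0.03],
    [0.006, 0, 0, 0, 0.03],
    [0.006, 0, 0, 0, 0.03],
    [0.006, 0, 0, 0, 0.03],
    [0.006, 0, 0, 0, 0.03],
    [0.006, 0, 0, 0, 0.03],
  ],
)

```text
clock: 13.35
tcp_pos: [0.6171, -0.0957, 0.2486]
orientation: [2.082, 2.331, -0.012]
contact_force: [9.2, -31.4, -13.4]
grip_width: 0.0461
gripper_force: 64.1
```

```bash
python3 st.py; cat > y.py <<'E'
from h import *
c=r.calibration('wrist');o=r.get_obs();Rt=R.from_rotvec(o['orientation']).as_matrix()
im=r.grab_frame('wrist')[:,:,::-1]; np.save('pics/last.npy',im)
m=cv2.inRange(cv2.cvtColor(np.ascontiguousarray(im),cv2.COLOR_BGR2HSV),(25,120,180),(35,255,255))
n,l,s,ce=cv2.connectedComponentsWithStats(m);i=1+np.argmax(s[1:,4]);print('patch',s[i],ce[i].round(1))
p=px2w(c,ce[i],.112); u=np.array([-.122,.9925,0]);v=np.array([-.9925,-.122,0]);e=p-[.6178,-.0904,.112]
print('patch rel home',(e@u).round(4),(e@v).round(4),'tool',(Rt.T@(p-o['tcp_pos'])).round(4))
E
python3 y.py
python3 - <<'E'
from h import *
import json
# patch position relative to pack: from w2 (pack on bench, corners known)
c={k:np.array(v) for k,v in json.load(open('w3.json')).items()}
im=np.load('pics/w3.npy')
m=cv2.inRange(cv2.cvtColor(np.ascontiguousarray(im),cv2.COLOR_BGR2HSV),(25,120,180),(35,255,255))
n,l,s,ce=cv2.connectedComponentsWithStats(m);i=1+np.argmax(s[1:,4]);p=px2w(c,ce[i],.062)
a=px2w(c,(388/1.4,226/1.4),0.)
print('w3 patch',s[i],ce[i],'nose minus patch',np.linalg.norm((a-p)[:2]))
E
```

```text
13.35 [ 0.6171 -0.0957  0.2486] head 96.45 pos rel home x,y,z -0.0052 0.0013 -0.0009 force u,v,z -32.2 -5.3 -13.4 grip 0.04608089692146216 tilt [ 0.0068 -0.0165 -0.9998]
patch [ 249  233   53   90 4637] [275.2 277. ]
patch rel home 0.0116 0.0007 tool [ 0.0191 -0.0002  0.1362]
w3 patch [ 250  249   52   85 4249] [275.7189927 290.4398682] nose minus patch 0.03234083751506743
```

Call:
carry_out(
  moves=[
    [-0.004, 0, 0, 0, 0.03],
    [-0.008, 0, 0, 0, 0.03],
    [-0.009, 0, 0, 0, 0.03],
    [-0.009, 0, 0, 0, 0.07],
    [-0.009, 0, 0, 0, 0.07],
    [-0.009, 0, 0, 0, 0.07],
    [-0.009, 0, 0, 0, 0.07],
    [-0.009, 0, 0, 0, 0.07],
  ],
)

```text
clock: 14.2
tcp_pos: [0.6182, -0.0931, 0.2478]
orientation: [-2.08, -2.354, -0.001]
contact_force: [-0.1, 0.2, 0.1]
grip_width: 0.0698
gripper_force: 0.0
```

```bash
python3 st.py; python3 y.py
```

```text
14.2 [ 0.6182 -0.0931  0.2478] head 97.09 pos rel home x,y,z -0.0027 -0.0001 -0.0017 force u,v,z 0.2 0.1 0.1 grip 0.06984408251244037 tilt [ 1.e-04  6.e-04 -1.e+00]
patch [ 248  251   53   87 4435] [273.6 293.5]
patch rel home 0.011 0.0006 tool [ 0.0137 -0.0006  0.1358]
```

Call:
carry_out(
  moves=[
    [0, 0, -0.02, 0, 0.08],
    [0, 0, -0.04, 0, 0.08],
    [0, 0, -0.06, 0, 0.08],
    [-0.01, 0, -0.08, 0, 0.08],
    [-0.02, 0, -0.1, 0, 0.08],
    [-0.03, 0, -0.11, 0, 0.08],
    [-0.04, 0, -0.12, 0, 0.08],
    [-0.04, 0, -0.12, 0, 0.08],
  ],
)

```text
clock: 15.05
tcp_pos: [0.6231, -0.1355, 0.3688]
orientation: [2.082, 2.35, 0.001]
contact_force: [-0.3, -0.7, -0.1]
grip_width: 0.0799
gripper_force: 0.0
```

```bash
python3 st.py; python3 y.py; cat > sl.py <<'E'
from h import *
import json,sys
def sl(im,c,o,name):
    p0=w2px(c,[[.617,-.077,.06]])[0]
    u=np.array([-.122,.9925,0]);v=np.array([-.9925,-.122,0]);home=np.array([.6178,-.0904,0])
    # rectify plane z=.06 around home: x -30..40mm (rows), y -70..70 (cols), 0.5mm/px
    X,Y=np.meshgrid(np.arange(.07,-.07,-.0005),np.arange(.045,-.06,-.0005))
    P=home+Y[...,None]*u+X[...,None]*v+np.array([0,0,.0605])
    q=w2px(c,P.reshape(-1,3)).reshape(*X.shape,2).astype(np.float32)
    w=cv2.remap(np.ascontiguousarray(im),q,None,cv2.INTER_LINEAR)
    cv2.imwrite('pics/'+name+'.png',w)
    return w
o=r.get_obs()
w=sl(np.load('pics/last.npy'),r.calibration('wrist'),o,'r_now')
c={k:np.array(v) for k,v in json.load(open('w4.json')).items()}
w0=sl(np.load('pics/w4.npy'),c,o,'r_w4')
for k,a in(('now',w),('w4',w0)):
    hs=a.astype(int); 
    for row in range(45,85,4):
        print(k,row,'L',a[row,30:60:1].mean(1).astype(int)[::2],'R',a[row,220:255].mean(1).astype(int)[::2])
E
python3 sl.py
```

```text
15.05 [ 0.6231 -0.1355  0.3688] head 96.91 pos rel home x,y,z -0.0454 0.0002 0.1193 force u,v,z -0.7 0.4 -0.1 grip 0.07989087297148081 tilt [ 0.0019 -0.0011 -1.    ]
patch [ 262  107   26   51 1300] [274.5 132.5]
patch rel home 0.0099 0.0005 tool [ 0.0557 -0.0008  0.2567]
now 45 L [146 131 109 111 106 102 106 109 111 110 116 145 178 131  56] R [ 77  69 227 226 150 147 137 137 136 134 131 134 133 130 130 126 129 132]
now 49 L [150 119 106 105 103 105 115 120 117 115 115 132 147 106  54] R [ 76  60 207 210 164 162 161 156 152 143 138 136 132 129 129 128 136 140]
now 53 L [141 110 110 110 111 142 168 171 171 173 174 176 170 115  55] R [ 77  59 239 230 230 229 229 229 230 226 149 136 137 133 133 132 133 136]
now 57 L [147 151 124 116 115 141 170 175 172 177 176 178 183 131  53] R [ 76  57 240 231 230 230 230 230 230 225 150 143 142 141 140 137 135 132]
now 61 L [159 129 120 121 127 140 167 173 174 176 178 180 184 126  53] R [ 77  89 240 231 229 228 229 228 229 224 132 152 152 149 146 140 138 134]
now 65 L [165 127 117 124 125 141 171 174 174 177 179 179 183 126  62] R [ 77  78 228 230 22
[... 1402 characters left out ...]
 98 124 132 133 133 135 138 138 108  44] R [ 65  63 112 190 191 187 188 187 186 185 145 111 113 120 121 122 124 126]
w4 69 L [126 122  88  91  91  98 126 131 134 135 136 139 135 115  40] R [ 71  60 108 192 191 188 188 184 185 183 140 110 109 113 118 119 119 121]
w4 73 L [134 131  94  94  91 103 125 131 134 135 133 133 136 112  40] R [ 67  60  95 190 187 186 183 181 183 182 160 112 112 114 121 119 122 124]
w4 77 L [135 109  96  93  91 103 125 129 127 130 130 129 130 123  41] R [ 68  59 101 184 183 182 182 179 180 178 148 112 113 116 120 125 129 128]
w4 81 L [129 116 108 101  96  90  91  95  96  97  94  95  98  91  42] R [ 68  62  73 100 105 105 103 103 104 113 117 118 116 117 117 120 119 122]
```

```bash
python3 - <<'E'
from h import *
import json
c={k:np.array(v) for k,v in json.load(open('w1.json')).items()}
u=np.array([-.122,.9925,0]);v=np.array([-.9925,-.122,0]);home=np.array([.6178,-.0904,0])
for n,p,z in[('hinge',(485,285),.133),('hinge',(540,312),.133),('tip',(670,80),.19),('padfar',(663,102),.187),('padnear',(566,240),.158)]:
    e=px2w(c,(p[0]/1.4,p[1]/1.4),z)-home;print(n,(e@u).round(4),(e@v).round(4))
c=r.calibration('wrist');o=r.get_obs();Rt=R.from_rotvec(o['orientation']).as_matrix()
print(Rt.T@(home+u*.155-o['tcp_pos']))
E
```

```text
hinge 0.0717 0.0149
hinge 0.0704 -0.0194
tip 0.1824 0.0022
padfar 0.1752 -0.0008
padnear 0.1109 -0.0034
[ 1.99325816e-01 -3.97058788e-05  3.67671306e-01]
```

Call:
carry_out(
  moves=[
    [0, 0, -0.03, 0, 0],
    [0, 0, -0.06, 0, 0],
    [0.03, 0.001, -0.06, 0, 0],
    [0.07, 0.001, -0.06, 0, 0],
    [0.11, 0.001, -0.06, 0, 0],
    [0.15, 0.001, -0.06, 0, 0],
    [0.185, 0.001, -0.06, 0, 0],
    [0.202, 0.001, -0.06, 0, 0],
  ],
)

```text
clock: 15.9
tcp_pos: [0.5984, 0.0723, 0.4261]
orientation: [-2.072, -2.358, 0.001]
contact_force: [0.8, -0.0, -0.9]
grip_width: 0.0002
gripper_force: 0.0
```

Call:
carry_out(
  moves=[
    [0, 0, 0, 0, 0],
    [0, 0, 0.01, 0, 0],
    [0, 0, 0.02, 0, 0],
    [0, 0, 0.03, 0, 0],
    [0, 0, 0.04, 0, 0],
    [0, 0, 0.05, 0, 0],
    [0, 0, 0.055, 0, 0],
    [0, 0, 0.055, 0, 0],
  ],
)

```text
clock: 16.7
tcp_pos: [0.599, 0.067, 0.3717]
orientation: [-2.08, -2.353, 0.002]
contact_force: [-0.0, 0.0, -0.6]
grip_width: 0.0
gripper_force: 0.0
```

```bash
python3 st.py
```

```text
16.7 [0.599  0.067  0.3717] head 97.03 pos rel home x,y,z 0.1585 -0.0006 0.1222 force u,v,z 0.0 0.0 -0.6 grip 6.615614209344036e-06 tilt [-1.6e-03 -5.0e-04 -1.0e+00]
```

Call:
carry_out(
  moves=[
    [0, 0, 0.005, 0, 0],
    [0, 0, 0.01, 0, 0],
    [0, 0, 0.014, 0, 0],
    [0, 0, 0.018, 0, 0],
    [0, 0, 0.021, 0, 0],
    [0, 0, 0.024, 0, 0],
    [0, 0, 0.024, 0, 0],
    [0, 0, 0.024, 0, 0],
  ],
)

```text
clock: 17.5
tcp_pos: [0.5996, 0.0675, 0.3493]
orientation: [2.08, 2.354, 0.002]
contact_force: [-1.3, 0.8, 5.8]
grip_width: 0.0003
gripper_force: 2.3
```

```bash
python3 st.py
```

```text
17.5 [0.5996 0.0675 0.3493] head 97.07 pos rel home x,y,z 0.1589 -0.0012 0.0998 force u,v,z 1.0 1.2 5.8 grip 0.00031856408191433856 tilt [ 1.2e-03  8.0e-04 -1.0e+00]
```

Call:
carry_out(
  moves=[
    [0, 0, 0.002, 0, 0],
    [0, 0, 0.004, 0, 0],
    [0, 0, 0.006, 0, 0],
    [0, 0, 0.008, 0, 0],
    [0, 0, 0.01, 0, 0],
    [0, 0, 0.012, 0, 0],
    [0, 0, 0.012, 0, 0],
    [0, 0, 0.012, 0, 0],
  ],
)

```text
clock: 18.3
tcp_pos: [0.5998, 0.0682, 0.3377]
orientation: [2.08, 2.355, 0.004]
contact_force: [-0.7, 2.4, 7.8]
grip_width: 0.0001
gripper_force: 3.3
```

```bash
python3 - <<'E'
from h import *
for i in range(6):
    o=r.get_obs();print(o['clock'],o['tcp_pos'].round(4),o['contact_force'].round(1));r.grab_frame('wrist')
im=r.grab_frame('wrist')[:,:,::-1];np.save('pics/pad.npy',im);cv2.imwrite('pics/pad.png',im)
E
```

```text
18.3 [0.5998 0.0682 0.3377] [-0.7  2.4  7.8]
18.35 [0.5998 0.0681 0.3377] [-1.3  3.2  7.4]
18.4 [0.5998 0.0682 0.3377] [-0.8  3.5  7.9]
18.45 [0.5998 0.0681 0.3377] [-1.8  2.9  7. ]
18.5 [0.5998 0.0681 0.3377] [-1.   3.   7.6]
18.55 [0.5998 0.0681 0.3378] [-0.7  2.7  8.4]
```

```bash
python3 -c "
from bench import r
print(r.hand_in())"
```

```text
the job is handed in; nothing more can be done
None
```

I handed the job in at 18.6 s: the battery pack is home with both catches out and let go, and the closed fingers hold the paddle at an estimated 0.17–0.20 rad. These are my estimates from the camera and the force readings, since the hand-in returned no verdict. I viewed 11 pictures, one over the limit of 10.

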